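# Index the glue table and lower the curing lamp

## Task

The red-roofed model tower has just been glued and must be cured next. Turn the round indexing table by its black centre handle until the red-roofed tower has clicked into the position under the raised white lamp hood, then lower the hood gently until it is fully down on its stop and let go. All towers must stay standing in their nests, and do not knock over the glue bottle or the paint jar.

Things in the scene. Friction and masses are not known exactly. Their poses are not given: they have to be found in the camera images.
- turntable (a joint): angle of the round aluminium indexing table (rad), 0 at the start, growing anticlockwise seen from above; turns both ways, with a click every 60 degrees (1.047 rad). Let go, it is pulled into the nearest click; leaving one takes about 0.25 N m. Disc 296 mm across, top 58 mm above the work surface, six nests 105 mm from its axis
- turntable_grip (a point): middle of the black bar handle at the centre of the turntable, on its vertical axis, 125 mm above the work surface. Bar 110 mm long along this frame's x, 18 mm thick along y, 26 mm tall (z 112 to 138 mm), on a 22 mm post; it turns with the table
- lamp_spot (a point): point fixed to the machine's base where the nest under the lamp stands, on the disc's top, 105 mm from the turntable's axis; frame: -y points from the turntable's axis to the lamp's hinge, x is parallel to the hinge, z up. A tower in the lamp position stands with its origin here
- hood (a joint): angle of the white lamp hood (rad): 0 = fully down, level, resting on its two rubber-topped stop posts; grows as it is raised, to 1.1. Friction hinge: stays where left, moves with a few newtons at the handle. Flat housing 200 mm along the hinge, 143 mm deep, 25 mm thick; when down its underside is 135 mm above the work surface, its free edge 60 mm from the turntable's axis
- hood_handle (a point): middle of the orange bail handle on the hood's outer face, on the axis of its bar: 12 mm thick, 100 mm long parallel to the hinge (this frame's x), 40 mm off the face. This frame tilts with the hood; z is the hood's outward normal. From the hinge it is 135 mm along the hood (this frame's y) and 65 mm along z
- hood_hinge (a point): middle of the hood's hinge axis (along this frame's x), 135 mm above the work surface; the frame tilts with the hood, y points from the hinge to the hood's free edge
- tower_red: model tower, a red cone roof on a round light-wood body with dark windows; 68 mm across the eaves, 60 mm across the body, 60 mm tall; loose, standing between four 12 mm brass pins in a nest of the turntable (about 3 mm play). Origin: centre of its underside (the one to cure)
- tower_blue: model tower, a blue cone roof on a round light-wood body with dark windows; 68 mm across the eaves, 60 mm across the body, 60 mm tall; loose, standing between four 12 mm brass pins in a nest of the turntable (about 3 mm play). Origin: centre of its underside
- tower_green: model tower, a green cone roof on a round light-wood body with dark windows; 68 mm across the eaves, 60 mm across the body, 60 mm tall; loose, standing between four 12 mm brass pins in a nest of the turntable (about 3 mm play). Origin: centre of its underside (already cured, under the lamp at the start)
- tower_yellow: model tower, a yellow cone roof on a round light-wood body with dark windows; 68 mm across the eaves, 60 mm across the body, 60 mm tall; loose, standing between four 12 mm brass pins in a nest of the turntable (about 3 mm play). Origin: centre of its underside
- glue_bottle: white plastic glue bottle with a thin nozzle, 62 mm across, 165 mm tall, standing beside the machine. Origin: centre of its underside
- paint_jar: small glass paint jar with a blue cap, 60 mm across, 70 mm tall, standing beside the machine. Origin: centre of its underside

How it is judged:
By the outcome, as a careful person would: the job done as asked, in the order asked, and still so for the second after the job is handed in, with the robot touching nothing.
It also fails if it takes over 54 s, if anything falls off the work surface, if the arm or the gripper's body presses on something with over 40 N, if the wrist force passes 120 N, or if a joint passes its speed limit or range.

## Robot

A 6-joint arm with a two-finger parallel gripper is mounted at the origin on the work surface. World frame = base frame: x ahead of the robot, y to its left, z up, the work surface at z = 0. Lengths are in mm, angles in rad, forces in N, time in s.
With the tool pointing down it reaches from about 375 to 925 mm from the base axis. Payload 5.7 kg.
Tool frame: the origin (TCP) lies at the very end of the fingers, on their centre line; the grasp point (between the pads) lies 19 mm behind it (pinch_z is the distance from the TCP to the grasp point, in mm); z points along the fingers, y is the line along which they close (so a half turn about z gives the same grasp; the last joint's range is limited). The gripper opens to 88 mm and grips with 3 to 60 N. Pads are 20 mm wide; open, the fingers measure 115 mm over their backs; the gripper's body (75 mm by 178 mm) begins 61 mm behind the grasp point.
Start: joints at [-1.318, 0.359, 1.51, -0, 1.272, -0.115], TCP at [215.721, -559.845, 222.623] pointing down, gripper open.
Joint ranges: [-2.97, 2.97], [-1.01, 2.36], [0.21, 2.38], [-0.96, 4.11], [0.2, 2.71], [-2.98, 2.98]. Speed limits (rad/s): [2.39, 2.39, 3.14, 3.14, 3.14, 3.14].

## Interface

Orientations are given as a unit quaternion [w, x, y, z].
In Python, from plant import read_state, capture, camera_info, hand_in, trace, pinch_z gives the robot as it stands.
- The arm moves only by the shell command python3 -m creep 'ROWS' [OPENING] [FORCE]. ROWS is JSON, one flat list of numbers, 4 for each row, row after row: the shift along the tool's x, y, z in mm, then the turn about the tool's z in rad. A call has 1 to 12 rows; each row is the pose to reach, as a shift and turn from the pose commanded when the call began, along the tool's axes at that moment; what a row does not reach only later rows make up. A row lasts 1/10 s, in which the tool goes at most 50 mm and 8.59 degrees, less where a joint would pass 70% of its speed; a pose out of reach is approached as far as the arm can. A call with a gripper value outside its range is refused whole. OPENING is the finger opening in mm, from 0 to 87.8, set as the call begins (- or left out, the last holds). The fingers move at their own pace and stop on an object; FORCE is the grip in N (left out, the last holds). Time passes only in rows, so rows that repeat a pose let the fingers close. It gives the time, the measured TCP pose, the force, the opening and the grip force at its end, in the units of the state.
- read_state(): the state, without advancing time (a new reading comes with each control period).
- capture(name): name is "scene" or "side" or "wrist"; returns (picture, depth): 400x640x3 uint8, red, green, blue; 400x640 float32, mm along the optical axis (not along the pixel's ray), 0 where there is no reading.
- camera_info(name): a dict with "intrinsics" (3x3 intrinsics, pixels), "distortion" ([k1, k2, p1, p2, k3] as OpenCV has them; the pictures are not rectified), "world_from_camera" (4x4, takes a point from camera to world coordinates). Camera axes: x right, y up, looking along -z (the intrinsics and any distortion apply to the point x, -y, -z); pixel columns grow to the right and rows downward; lengths in mm; the calibration is good to about 2 mm. A picture is of the moment at which its call begins: read the wrist's pose just before it. camera_info takes no time and is no camera call; for the wrist camera it gives the pose at the moment of the call.
- hand_in(): hands the job in; it is judged then, once.
Trained networks look in the newest picture that a camera, given by its name, has taken for a name from the list of things; names that differ only in an ending like _2 or _b are one class to them, and where a whole thing is asked for, a point or a joint stands for the part that bears it (a point fixed in the world has none). Each returns a list of dicts, best first, with "conf" (0 to 1); they miss things now and then, are a little off and sometimes report something else, mostly with a low value. They report only what shows in the picture. A call takes as long as a camera call.
- trace(camera, target): "region" (400x640 bool, what is visible of it) and "extent" ([left, top, right, bottom] in pixels, round what is visible of it).
The state is a dict: "time_s": time; "q": joint angles; "joint_vel": joint speeds; "tau": joint torques, N m; "tcp_pos": TCP position; "tcp_rot": TCP orientation; "force": force on the tool from outside, world axes, zero at the start; "moment": the same for the moment, N m; "finger_gap": opening from 0.0 (shut) to 1.0 (fully open); "gripper_force": force on a finger pad.
Only numpy, scipy, OpenCV 4.12 (cv2) and the standard library are available. Lean on these libraries where they do the work, as an engineer would, in place of code of your own. Each camera call takes 0.05 s, during which the arm holds its last target. There are 200 camera calls.

## Working session

There is one attempt and no reset: what is moved stays moved. The work goes in short steps, Python scripts to look and compute and a shell command to move; the robot and the scene stay as the last step left them, time stands still between calls to the robot, and variables do not carry over. Pictures are saved under pics/ and viewed, at most 10 in all, crops included, and the job is handed in when it is done.

```bash
mkdir -p pics; ls; cat > h.py <<'E'
import numpy as np, cv2
from plant import *
def pts(cam,region,depth,info=None):
    i=info or camera_info(cam); K=np.array(i["intrinsics"]);D=np.array(i["distortion"]);T=np.array(i["world_from_camera"])
    v,u=np.nonzero(region&(depth>0)); d=depth[v,u]
    n=cv2.undistortPoints(np.stack([u,v],1).astype(float)[:,None],K,D)[:,0]
    P=np.stack([n[:,0]*d,-n[:,1]*d,-d],1)
    return P@T[:3,:3].T+T[:3,3]
E
python3 - <<'E'
from h import *
s=read_state(); print(s)
for c in ["scene","side"]:
    p,d=capture(c); cv2.imwrite(f"pics/{c}0.png",p[:,:,::-1])
    print(c,np.array(camera_info(c)["world_from_camera"]).round(2).tolist())
    for t in ["turntable","turntable_grip","hood","hood_handle","tower_red","tower_blue","tower_green","tower_yellow","glue_bottle","paint_jar"]:
        r=trace(c,t)
        for x in r[:1]:
            P=pts(c,x["region"],d)
            if len(P): print(t,round(x["conf"],2),x["extent"],len(P),"med",np.median(P,0).round(),"lo",np.percentile(P,2,axis=0).round(),"hi",np.percentile(P,98,axis=0).round())
E
```

```text
pics
{'time_s': 0.0, 'q': array([-1.31809311e+00,  3.59479702e-01,  1.51139408e+00, -2.11227883e-05,
        1.27250482e+00, -1.15126262e-01]), 'joint_vel': array([-1.11594182e-03,  1.07720026e-03, -4.33316973e-05,  7.30323534e-04,
       -1.32885451e-03, -8.10483861e-04]), 'tau': array([ 2.79036954e-07, -5.15380919e+01, -2.70722812e+01,  6.77867210e-02,
        3.51323385e-02, -1.25827605e-04]), 'tcp_pos': array([ 215.55613102, -559.2214243 ,  221.83925641]), 'tcp_rot': array([-8.90166023e-04,  9.83134340e-01,  1.82882670e-01, -7.14460821e-05]), 'force': array([-0.16666706,  0.77392834, -0.65353061]), 'moment': array([ 0.01073962,  0.04467622, -0.01730325]), 'gripper_force': 0.0, 'finger_gap': 0.9978506355788773}
scene [[-0.21, -0.78, 0.58, 1160.13], [0.98, -0.16, 0.14, 196.41], [-0.02, 0.6, 0.8, 953.64], [0.0, 0.0, 0.0, 1.0]]
turntable 0.67 [282.7, 186.1, 393.2, 286.1] 6311 med [614. 115.  59.] lo [455. -30.  53.] hi [725. 231. 138.]
turntable_grip 0.65 [283.1, 190.4, 397.7, 287.3] 6203 med [614. 114.  59.] lo [457. -30.  53.] hi [725. 226. 138.]
hood 0.83 [237.6, 141.3, 308.6, 222
[... 1279 characters left out ...]
01.   -1.] hi [731. -10. 285.]
tower_red 0.71 [255.2, 192.0, 280.4, 221.3] 568 med [663.  47. 106.] lo [636.   9.  66.] hi [694.  68. 118.]
tower_blue 0.84 [325.2, 212.5, 356.2, 248.1] 743 med [483.  67. 104.] lo [456.  26.  63.] hi [515.  84. 118.]
tower_green 0.7 [296.6, 188.4, 326.3, 215.1] 697 med [567.   7. 104.] lo [541. -36.  58.] hi [605.  24. 118.]
tower_yellow 0.64 [259.1, 254.6, 291.3, 284.2] 929 med [585. 212. 105.] lo [560. 171.  59.] hi [620. 233. 118.]
glue_bottle 0.79 [363.8, 137.6, 384.5, 192.8] 789 med [ 453. -166.   74.] lo [ 429. -197.    3.] hi [ 476. -156.  149.]
paint_jar 0.62 [235.4, 303.4, 265.9, 339.6] 920 med [602. 313.  67.] lo [581. 280.   9.] hi [631. 331.  72.]
```

```bash
python3 - <<'E'
from h import *
from scipy.optimize import least_squares
for c in ["scene","side"]:
    p,d=capture(c); 
    # crop zoom
    cv2.imwrite(f"pics/{c}1.png",cv2.resize(p[100:330,200:450],None,fx=2.4,fy=2.4,interpolation=cv2.INTER_CUBIC)[:,:,::-1])
    A=pts(c,np.ones(d.shape,bool),d); 
    v,u=np.nonzero(d>0); col=p[v,u].astype(int)
    # disc top rim fit
    for n in ["red","blue","green","yellow"]:
        r=trace(c,"tower_"+n)[0]; P=pts(c,r["region"],d); Q=P[P[:,2]>90]  # cone: apex at z118?
        f=least_squares(lambda x:np.hypot(Q[:,0]-x[0],Q[:,1]-x[1])-(x[2]-Q[:,2])*x[3],[*np.median(Q,0)[:2],118,1.1],loss="soft_l1")
        print(c,n,f.x.round(2),f.cost/len(Q))
    m=(A[:,2]>128)&(A[:,2]<145)&(np.hypot(A[:,0]-581,A[:,1]-98)<75)
    B=A[m]; C=B[:,:2].mean(0); w,V=np.linalg.eigh(np.cov((B[:,:2]-C).T)); 
    print("bar",len(B),C.round(1),B[:,2].mean(),"minrect",cv2.minAreaRect(B[:,:2].astype(np.float32)),np.arctan2(V[1,1],V[0,1]))
    m=(A[:,2]>140)&(np.abs(A[:,0]-565)<130)&(A[:,1]>-130)&(A[:,1]<60)
    col=p[v,u].astype(int)
    o=m&(col[:,0]>180)&(col[:,2]<90); O=A[o]
    print("orange",o.sum(),O.mean(0).round(1),np.percentile(O,[2,98],axis=0).round())
    H=A[m&~o&(col.min(1)>120)]; c0=np.median(H,0); k=H
    for _ in range(5):
        c0=k.mean(0); n=np.linalg.svd(k-c0,full_matrices=False)[2][2]; k=H[np.abs((H-c0)@n)<4]
    print("hoodplane",len(H),len(k),c0.round(1),n.round(3),np.percentile(k,[1,99],axis=0).round())
E
```

```text
scene red [668.92  37.87 124.18   1.41] 1.5487389487772438
scene blue [487.12  53.94 124.32   1.41] 1.8942133525076266Traceback (most recent call last):
  File "<stdin>", line 11, in <module>
IndexError: list index out of range
```

View pics/scene1.png

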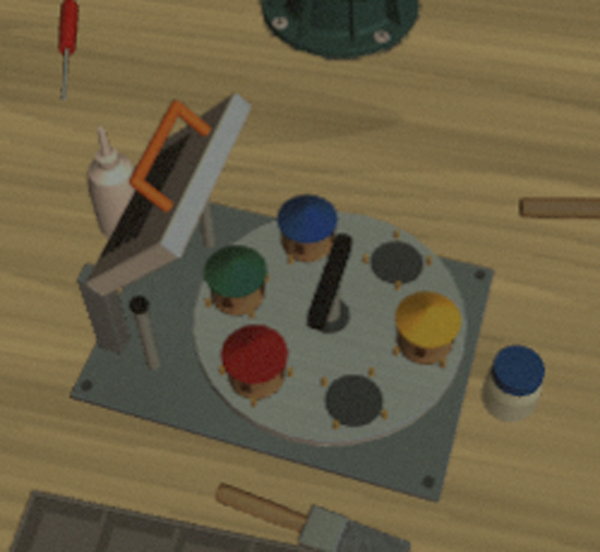

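The scene crop shows green nearest the hood at (237,270) and red beside it at (255,355). Blue is at (308,215), the black bar at (330,280), and the hood is raised with its orange handle at (165,155). Red needs one click clockwise.

```bash
cat > m.py <<'E'
from h import *
from scipy.optimize import least_squares
for c in ["scene","side"]:
    p,d=capture(c)
    A=pts(c,np.ones(d.shape,bool),d); v,u=np.nonzero(d>0); col=p[v,u].astype(int)
    for n in ["red","blue","green","yellow"]:
        r=trace(c,"tower_"+n)
        if not r: continue
        P=pts(c,r[0]["region"],d); Q=P[P[:,2]>90]
        f=least_squares(lambda x:np.hypot(Q[:,0]-x[0],Q[:,1]-x[1])-(124-Q[:,2])*1.41,np.median(Q,0)[:2],loss="soft_l1")
        print(c,n,f.x.round(1))
    m=(A[:,2]>128)&(A[:,2]<145)&(np.hypot(A[:,0]-581,A[:,1]-98)<65)&(col.max(1)<90)
    B=A[m]; R=cv2.minAreaRect(B[:,:2].astype(np.float32)); bx=cv2.boxPoints(R)
    print("bar",len(B),B.mean(0).round(1),R)
    m=(A[:,2]>140)&(np.abs(A[:,0]-565)<130)&(A[:,1]>-180)&(A[:,1]<60)
    hsv=cv2.cvtColor(p,cv2.COLOR_RGB2HSV)[v,u].astype(int)
    o=m&(hsv[:,0]<15)&(hsv[:,1]>150)&(hsv[:,2]>90); O=A[o]
    print("orange",o.sum())
    if len(O): print(O.mean(0).round(1),np.percentile(O,[2,98],axis=0).round())
    H=A[m&~o&(A[:,1]>-130)]; rng=np.random.default_rng(0); best=None
    for _ in range(400):
        q=H[rng.choice(len(H),3,False)]; n=np.cross(q[1]-q[0],q[2]-q[0]); n=n/(np.linalg.norm(n)+1e-9)
        k=np.abs((H-q[0])@n)<3
        if best is None or k.sum()>best.sum(): best=k
    k=H[best]; c0=k.mean(0); n=np.linalg.svd(k-c0,full_matrices=False)[2][2]
    print("plane",len(H),len(k),c0.round(1),n.round(3),np.percentile(k,[1,99],axis=0).round())
    cv2.imwrite(f"pics/{c}2.png",cv2.resize(p[80:330,200:450],None,fx=2.3,fy=2.3,interpolation=cv2.INTER_CUBIC)[:,:,::-1])
E
python3 m.py
```

```text
scene red [668.6  37.9]
scene blue [488.   54.5]
scene green [573.3  -6.3]
bar 295 [588.2  99.  137.4] ((583.981689453125, 98.48460388183594), (18.312978744506836, 109.9819107055664), 84.96292114257812)
orange 355
[574.1 -64.9 275.9] [[518. -79. 254.]
 [626. -40. 286.]]
plane 2166 1309 [582.1 -68.8 225.9] [ 0.061  0.72  -0.691] [[ 474. -125.  168.]
 [ 669.  -22.  266.]]
side red [667.3  35.5]
side blue [486.2  52.1]
side green [486.3  52.1]
side yellow [591.1 201. ]
bar 377 [580.2 100.4 136.1] ((580.3526000976562, 97.96266174316406), (19.174301147460938, 106.88691711425781), 84.65874481201172)
orange 227
[559.9 -65.5 277. ] [[513. -77. 258.]
 [616. -41. 286.]]
plane 1614 915 [566.8 -22.3 257.2] [0.06  0.666 0.743] [[473. -38. 248.]
 [667.  -7. 266.]]
```

View pics/side2.png

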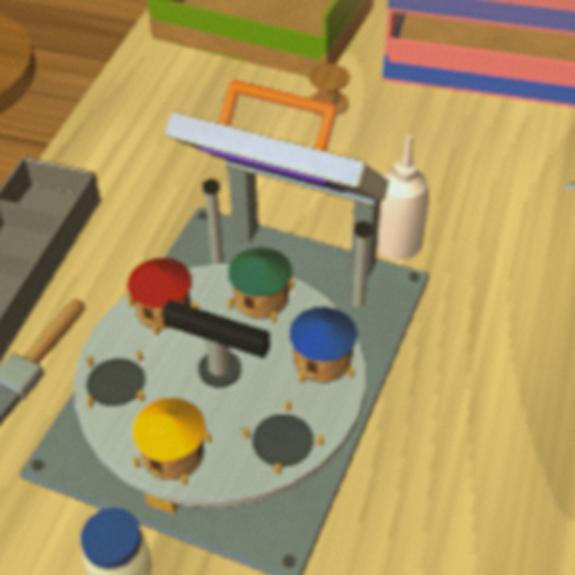

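The side view agrees: hood raised, handle bar parallel to the hinge, towers 60° apart. From these I get:
- **Table axis:** about (581.5, 98).
- **Bar:** yaw about −5°.
- **Hood:** angle about 0.82.
- **Hinge:** about 216 mm from the axis.

I'll raise the arm, then move over the handle with tool yaw at 175°.

```bash
python3 -m creep '[0,0,-50,0, 0,0,-100,0, 0,0,-150,0, 0,0,-160,-0.15, 578,-481,-160,-2.69, 578,-481,-160,-2.69, 578,-481,-160,-2.69, 578,-481,-160,-2.69, 578,-481,-160,-2.69, 578,-481,-160,-2.69, 578,-481,-160,-2.69, 578,-481,-160,-2.69]' 40 30
```

```text
time_s: 3.0
tcp_pos: [411.2, -208.7, 382.9]
tcp_rot: [0.0, 0.651, 0.759, 0.0]
force: [0.7, 0.2, -0.4]
finger_gap: 0.454
gripper_force: 0.0
```

```bash
cat > go.py <<'E'
import sys
from h import *
from scipy.spatial.transform import Rotation as R
def go(x,y,z,yaw):
    s=read_state(); r=R.from_quat(np.roll(s["tcp_rot"],-1)); M=r.as_matrix()
    d=M.T@(np.array([x,y,z])-s["tcp_pos"]); cy=np.degrees(np.arctan2(M[1,0],M[0,0]))
    t=-np.radians((yaw-cy+180)%360-180)
    print("tcp",s["tcp_pos"].round(1),"yaw",cy.round(2),"q",s["q"].round(2),"-> rows",d.round(1),round(t,3),"F",s["force"].round(1),"t",s["time_s"])
if __name__=="__main__": go(*map(float,sys.argv[1:5]))
E
python3 go.py 582 98 300 175
```

```text
tcp [ 411.2 -208.7  382.9] yaw 98.75 q [-0.62  0.04  1.54  0.    1.57 -0.77] -> rows [277.1 215.5  82.9] -1.331 F [ 0.7  0.2 -0.4] t 3.0
```

```bash
python3 -m creep '[277,215.5,0,-1.331, 277,215.5,0,-1.331, 277,215.5,0,-1.331, 277,215.5,0,-1.331, 277,215.5,0,-1.331, 277,215.5,0,-1.331, 277,215.5,0,-1.331, 277,215.5,50,-1.331, 277,215.5,83,-1.331, 277,215.5,83,-1.331, 277,215.5,83,-1.331, 277,215.5,83,-1.331]'
python3 - <<'E'
from h import *
i=camera_info("wrist"); p,d=capture("wrist"); A=pts("wrist",np.ones(d.shape,bool),d,i); v,u=np.nonzero(d>0); col=p[v,u].astype(int)
m=(A[:,2]>130)&(A[:,2]<145)&(np.hypot(A[:,0]-581,A[:,1]-98)<65)&(col.max(1)<110)
B=A[m]; print(len(B),B.mean(0).round(1),cv2.minAreaRect(B[:,:2].astype(np.float32)) if len(B) else 0)
cv2.imwrite("pics/w1.png",p[:,:,::-1])
E
python3 go.py 582 98 106 175
```

```text
time_s: 4.2
tcp_pos: [584.5, 94.8, 302.1]
tcp_rot: [0.002, 0.048, 0.999, 0.0]
force: [-0.1, 0.1, 0.8]
finger_gap: 0.458
gripper_force: 0.0
1613 [579.   96.3 138.4] ((581.957275390625, 95.82383728027344), (17.358047485351562, 108.40925598144531), 85.09486389160156)
tcp [584.7  94.7 302.3] yaw 174.53 q [ 0.04  0.29  1.42  0.    1.43 -1.43] -> rows [  3.8   2.9 196.3] -0.008 F [ 0.1 -0.3  0.2] t 4.25
```

View pics/w1.png

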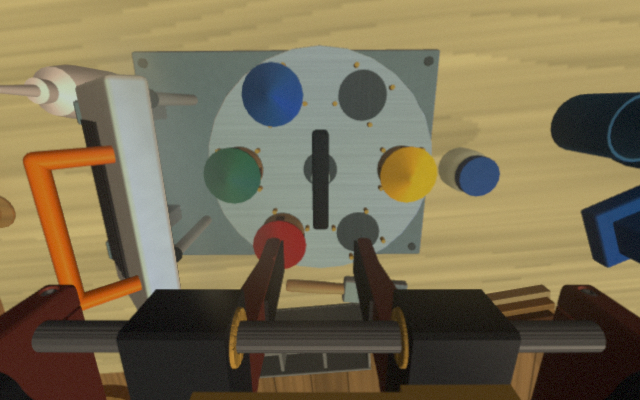

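The wrist view shows the bar upright at x≈320 px with the fingers straddling it. Now descend, then grip.

```bash
python3 -m creep '[3,2,40,-0.008, 3,2,80,-0.008, 3,2,120,-0.008, 3,2,160,-0.008, 3,2,185,-0.008, 3,2,196,-0.008, 3,2,196,-0.008]'; python3 -m creep '[0,0,0,0, 0,0,0,0, 0,0,0,0, 0,0,0,0, 0,0,0,0, 0,0,0,0]' 10 30; python3 go.py 582 97 106 115
```

```text
time_s: 4.95
tcp_pos: [580.7, 97.0, 103.7]
tcp_rot: [-0.0, 0.043, 0.999, 0.0]
force: [-0.2, 0.6, -0.5]
finger_gap: 0.455
gripper_force: 0.0
time_s: 5.55
tcp_pos: [581.9, 97.1, 105.5]
tcp_rot: [0.002, 0.042, 0.999, -0.0]
force: [-0.6, -0.8, 6.2]
finger_gap: 0.236
gripper_force: 30.0
tcp [581.9  97.1 105.5] yaw 175.15 q [ 0.05  0.47  1.66 -0.    1.01 -1.44] -> rows [-0.1 -0.1 -0.5] 1.05 F [-0.6 -0.8  6.2] t 5.55
```

```bash
python3 -m creep '[0,0,0,0.015, 0,0,0,0.045, 0,0,0,0.085, 0,0,0,0.13, 0,0,0,0.18, 0,0,0,0.23, 0,0,0,0.28, 0,0,0,0.33, 0,0,0,0.38, 0,0,0,0.43, 0,0,0,0.48, 0,0,0,0.53]'; python3 -m creep '[0,0,0,0.05, 0,0,0,0.1, 0,0,0,0.15, 0,0,0,0.20, 0,0,0,0.25, 0,0,0,0.30, 0,0,0,0.35, 0,0,0,0.40, 0,0,0,0.44, 0,0,0,0.475, 0,0,0,0.5, 0,0,0,0.515]';python3 -m creep '[0,0,0,0, 0,0,0,0,0,0,0,0]';  python3 go.py 582 97 106 115
```

```text
time_s: 6.75
tcp_pos: [582.1, 97.6, 105.5]
tcp_rot: [0.002, 0.303, 0.953, 0.001]
force: [-0.3, 1.0, 6.7]
finger_gap: 0.24
gripper_force: 30.0
time_s: 7.95
tcp_pos: [582.5, 98.0, 105.5]
tcp_rot: [0.002, 0.536, 0.844, 0.002]
force: [1.1, 2.9, 5.4]
finger_gap: 0.237
gripper_force: 30.0
time_s: 8.25
tcp_pos: [582.5, 98.0, 105.5]
tcp_rot: [0.002, 0.535, 0.845, 0.002]
force: [1.6, 2.1, 5.5]
finger_gap: 0.238
gripper_force: 30.0
tcp [582.5  98.  105.5] yaw 115.25 q [ 0.05  0.47  1.66  0.    1.01 -0.39] -> rows [-0.7 -0.9 -0.5] 0.004 F [1.6 2.1 5.5] t 8.25
```

```bash
python3 -m creep '[0,0,0,0, 0,0,0,0, 0,0,0,0, 0,0,0,0, 0,0,-20,0, 0,0,-50,0, 0,0,-100,0, 0,0,-150,0, 0,0,-200,0, 0,0,-250,0, 0,0,-260,0]' 40; python3 m.py; python3 go.py 574 -70 370 175
```

```text
time_s: 9.35
tcp_pos: [583.0, 97.4, 370.5]
tcp_rot: [0.004, 0.535, 0.845, 0.003]
force: [0.7, 0.4, -0.1]
finger_gap: 0.452
gripper_force: 0.0
scene red [573.5  -6.3]
scene blue [497.7 157.9]
scene green [487.6  54.3]
scene yellow [678.  141.6]
bar 335 [586.3  98.2 136.7] ((583.580322265625, 97.6178207397461), (20.787248611450195, 108.76702117919922), 24.072744369506836)
orange 357
[574.4 -64.9 275.6] [[518. -80. 253.]
 [626. -40. 287.]]
plane 2434 1321 [583.2 -68.2 226.3] [-0.059 -0.718  0.693] [[ 474. -126.  167.]
 [ 670.  -21.  266.]]
side red [572.3  -8.6]
side blue [495.7 156.7]
side green [486.7  51.9]
side yellow [677.2 139.9]
bar 301 [578.  104.9 137.1] ((580.1336669921875, 98.95458984375), (17.806537628173828, 107.45291900634766), 24.386388778686523)
orange 246
[550.  -63.7 284. ] [[513. -77. 257.]
 [607. -29. 312.]]
plane 1634 843 [561.7 -21.7 257.2] [-0.061 -0.68  -0.73 ] [[473. -38. 248.]
 [660.  -7. 265.]]
tcp [579.9  97.2 362.2] yaw 115.26 q [ 0.05  0.25  1.33  0.    1.57 -0.39] -> rows [-148.7  -76.7   -7.8] -1.043 F [-0.4  0.  -0.6] t 9.85
```

View pics/side2.png

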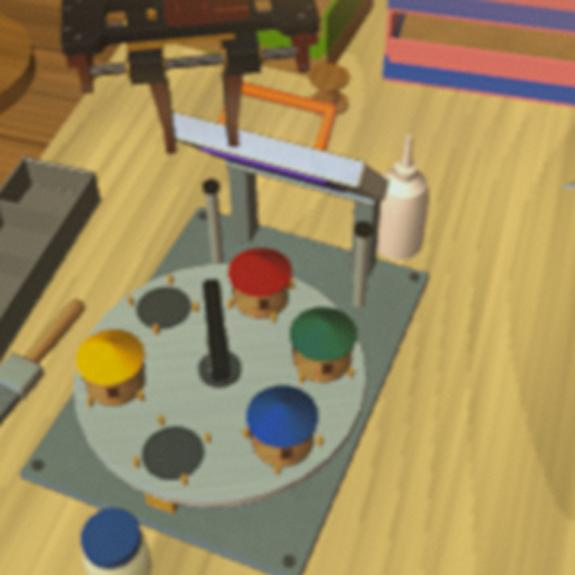

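Red is standing upright at (573,−7), exactly where green was, and all four towers are upright (red at pixel (260,275)). Now I'll measure the hood handle.

```bash
python3 - <<'E'
from h import *
ax=np.array([581.8,97.3]); ey=np.array([.087,.996]); ex=np.array([.996,-.087])
for c in ["scene","side"]:
    p,d=capture(c); A=pts(c,np.ones(d.shape,bool),d); v,u=np.nonzero(d>0)
    h=cv2.cvtColor(p,cv2.COLOR_RGB2HSV)[v,u].astype(int)
    m=(A[:,2]>200)&(A[:,2]<292)&(np.abs(A[:,0]-570)<80)&(A[:,1]>-110)&(A[:,1]<-20)&(h[:,0]<15)&(h[:,1]>150)&(h[:,2]>90)
    P=A[m]; L=np.c_[(P[:,:2]-ax)@ex,(P[:,:2]-ax)@ey,P[:,2]]
    Q=L[np.abs(L[:,0])<35]; print(c,len(L),len(Q),"x ends",np.percentile(L[:,0],[1,99]).round(1),"bar",np.median(Q,0).round(1),np.percentile(Q,[5,95],axis=0).round(1).tolist())
E
```

```text
scene 358 130 x ends [-50.2  57.3] bar [   1.2 -168.5  283.8] [[-31.8, -174.3, 278.7], [30.6, -165.0, 285.8]]
side 238 134 x ends [-55.9  39.6] bar [  -3.4 -168.3  282. ] [[-32.0, -174.3, 276.7], [31.5, -164.8, 285.3]]
```

```bash
python3 go.py 567 -72 345 175; python3 -m creep '[-147,-83,0,-1.045, -147,-83,0,-1.045, -147,-83,0,-1.045, -147,-83,0,-1.045, -147,-83,0,-1.045, -147,-83,0,-1.045, -147,-83,0,-1.045, -147,-83,17,-1.045, -147,-83,17,-1.045, -147,-83,17,-1.045]' 26 6; python3 go.py 567 -72 265.5 175; python3 - <<'E'
from h import *
p,d=capture("wrist"); cv2.imwrite("pics/w2.png",p[:,:,::-1])
E
```

```text
tcp [580.2  97.3 362.9] yaw 115.27 q [ 0.05  0.25  1.32  0.    1.57 -0.39] -> rows [-147.5  -84.2   17.9] -1.043 F [-0.  -0.3 -0.3] t 9.95
time_s: 10.95
tcp_pos: [567.8, -71.0, 346.5]
tcp_rot: [-0.001, 0.043, 0.999, 0.0]
force: [-0.6, -0.1, 0.1]
finger_gap: 0.296
gripper_force: 0.0
tcp [567.8 -71.  346.5] yaw 175.08 q [-0.25  0.23  1.39  0.    1.52 -1.73] -> rows [ 0.6 -1.1 81. ] 0.001 F [-0.6 -0.1  0.1] t 10.95
```

View pics/w2.png

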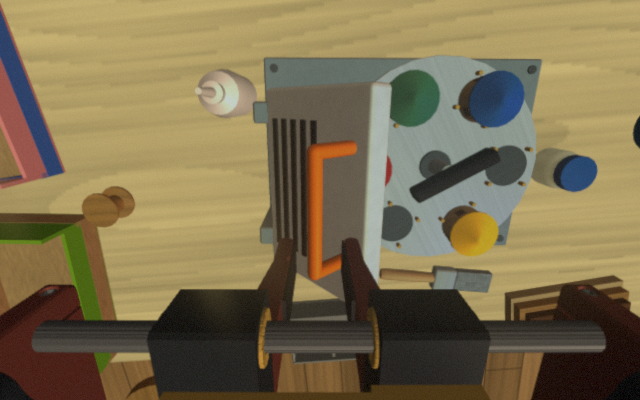

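The bail bar (column ≈317) lies between the fingers and parallel to them. Next: descend and grip lightly.

```bash
python3 -m creep '[0.5,-1,25,0, 0.5,-1,45,0, 0.5,-1,60,0, 0.5,-1,70,0, 0.5,-1,78,0, 0.5,-1,81,0, 0.5,-1,81,0]'; python3 -m creep '[0,0,0,0, 0,0,0,0, 0,0,0,0, 0,0,0,0, 0,0,0,0]' 4 6; python3 go.py 567 -72 265.5 175
python3 - <<'E'
import numpy as np
r=np.hypot(135,65);b=np.arctan2(65,135);a0=.83
for a in np.linspace(a0,-0.02,18): print(round(a,2),(r*np.cos(a+b)-r*np.cos(a0+b)).round(1),(r*np.sin(a0+b)-r*np.sin(a+b)).round(1))
E
```

```text
time_s: 11.7
tcp_pos: [567.7, -72.0, 265.8]
tcp_rot: [0.0, 0.042, 0.999, 0.0]
force: [0.6, -0.4, -0.6]
finger_gap: 0.296
gripper_force: 0.0
time_s: 12.2
tcp_pos: [567.9, -72.3, 266.2]
tcp_rot: [0.001, 0.042, 0.999, -0.0]
force: [-0.9, -2.2, 2.0]
finger_gap: 0.133
gripper_force: 6.0
tcp [567.9 -72.3 266.2] yaw 175.14 q [-0.25  0.28  1.51 -0.    1.35 -1.73] -> rows [0.9 0.2 0.7] 0.002 F [-0.9 -2.2  2. ] t 12.2
0.83 0.0 0.0
0.78 7.1 2.3
0.73 14.1 5.0
0.68 21.0 8.1
0.63 27.6 11.4
0.58 34.2 15.1
0.53 40.5 19.2
0.48 46.6 23.5
0.43 52.5 28.1
0.38 58.1 33.1
0.33 63.5 38.2
0.28 68.6 43.7
0.23 73.5 49.4
0.18 78.0 55.4
0.13 82.3 61.5
0.08 86.2 67.9
0.03 89.8 74.5
-0.02 93.1 81.2
```

```bash
python3 -m creep '[0,3.5,1,0, 0,7.1,2.3,0, 0,10.6,3.6,0, 0,14.1,5,0, 0,17.6,6.5,0, 0,21,8.1,0, 0,24.3,9.7,0, 0,27.6,11.4,0, 0,30.9,13.2,0, 0,34.2,15.1,0, 0,37.4,17.1,0, 0,40.5,19.2,0]'; python3 -m creep '[0,3,2.1,0, 0,6.1,4.3,0, 0,9,6.6,0, 0,12,8.9,0, 0,14.8,11.4,0, 0,17.6,13.9,0, 0,20.3,16.4,0, 0,23,19,0, 0,25.5,21.8,0, 0,28.1,24.5,0, 0,30.5,27.3,0, 0,33,30.2,0]'
```

```text
time_s: 13.4
tcp_pos: [570.9, -31.4, 246.3]
tcp_rot: [-0.0, 0.042, 0.999, 0.0]
force: [1.1, -1.4, 1.5]
finger_gap: 0.13
gripper_force: 6.0
time_s: 14.6
tcp_pos: [573.7, 1.3, 216.0]
tcp_rot: [-0.0, 0.042, 0.999, -0.0]
force: [0.3, -1.5, 0.6]
finger_gap: 0.139
gripper_force: 6.0
```

```bash
python3 -m creep '[0,2.3,3,0, 0,4.5,6,0, 0,6.7,9,0, 0,8.8,12.1,0, 0,10.8,15.3,0, 0,12.7,18.5,0, 0,14,21,0, 0,15,22.5,0, 0,15.7,24,0, 0,16.4,25.2,0, 0,16.4,25.2,0]'; python3 -m creep '[0,0.6,1,0, 0,1.1,2,0, 0,1.6,3,0, 0,2,4,0, 0,2.4,5,0, 0,2.8,6,0]'; python3 go.py 576 20 187 175
```

```text
time_s: 15.7
tcp_pos: [575.1, 17.4, 191.0]
tcp_rot: [-0.0, 0.042, 0.999, -0.0]
force: [0.8, -4.1, -1.7]
finger_gap: 0.131
gripper_force: 6.0
time_s: 16.3
tcp_pos: [576.7, 17.6, 186.8]
tcp_rot: [0.002, 0.042, 0.999, -0.002]
force: [-2.1, -11.6, 8.0]
finger_gap: 0.135
gripper_force: 6.0
tcp [576.7  17.6 186.8] yaw 175.16 q [-0.09  0.36  1.61 -0.    1.17 -1.57] -> rows [ 0.9  2.3 -0.2] 0.003 F [ -2.1 -11.6   8. ] t 16.3
```

The force built up, so the hood looks seated on its stop. Release, lift clear and check.

```bash
python3 -m creep '[0,-2,-2,0, 0,-2,-2,0, 0,-2,-2,0, 0,-2,-2,0, 0,-2,-20,0, 0,-2,-45,0, 0,-2,-90,0, 0,-2,-130,0, 0,-2,-130,0]' 30 6
cat > chk.py <<'E'
from h import *
import sys
ax=np.array([581.8,97.3]); ey=np.array([.087,.996]); ex=np.array([.996,-.087])
for c in ["scene","side","wrist"]:
    i=camera_info(c); p,d=capture(c); A=pts(c,np.ones(d.shape,bool),d,i); v,u=np.nonzero(d>0)
    L=np.c_[(A[:,:2]-ax)@ex,(A[:,:2]-ax)@ey,A[:,2]]
    h=cv2.cvtColor(p,cv2.COLOR_RGB2HSV)[v,u].astype(int)
    m=(L[:,2]>150)&(L[:,2]<172)&(np.abs(L[:,0])<98)&(L[:,1]>-190)&(L[:,1]<-60)&(h[:,1]<100)
    Q=L[m]; 
    for _ in range(6):
        f=np.polyfit(Q[:,1],Q[:,2],1); Q=Q[np.abs(np.polyval(f,Q[:,1])-Q[:,2])<4]
    print(c,len(Q),"slope",f[0].round(4),"z at edge/hinge",np.polyval(f,[-60,-214]).round(1))
    o=(L[:,2]>175)&(L[:,2]<225)&(np.abs(L[:,0])<35)&(np.abs(L[:,1]+80)<30)&(h[:,0]<15)&(h[:,1]>150)
    print(" handle top",np.percentile(L[o],[5,50,95],axis=0).round(1).tolist() if o.any() else None)
    cv2.imwrite(f"pics/{c}_{sys.argv[1]}.png",p[:,:,::-1] if c=="wrist" else cv2.resize(p[80:330,200:450],None,fx=2.3,fy=2.3)[:,:,::-1])
E
python3 chk.py a; python3 go.py 576 20 220 175
```

```text
time_s: 17.2
tcp_pos: [578.5, 18.6, 321.1]
tcp_rot: [0.005, 0.042, 0.999, 0.0]
force: [0.4, 0.6, 0.7]
finger_gap: 0.343
gripper_force: 0.0
scene 2965 slope -0.0101 z at edge/hinge [160.1 161.6]
 handle top [[-30.2, -82.4, 202.8], [-1.1, -77.9, 205.7], [32.2, -73.9, 208.0]]
side 2899 slope -0.0142 z at edge/hinge [159.4 161.6]
 handle top [[-31.4, -84.7, 198.7], [-0.5, -78.7, 204.2], [30.0, -74.1, 207.5]]
wrist 20207 slope -0.0127 z at edge/hinge [160.6 162.6]
 handle top [[-31.5, -85.6, 204.4], [-1.3, -81.1, 206.3], [31.0, -76.5, 207.8]]
tcp [574.7  18.7 314.3] yaw 175.16 q [-0.09  0.25  1.43  0.    1.45 -1.57] -> rows [-1.3  1.4 94.3] 0.003 F [-1.   0.5  0.9] t 17.35
```

View pics/side_a.png

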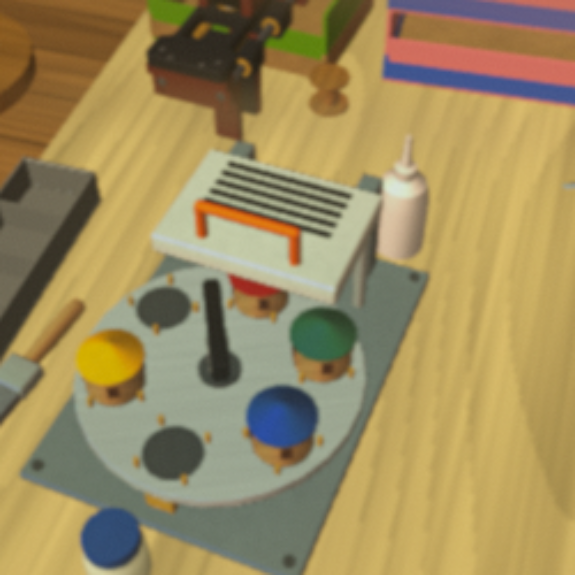

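The side view shows the hood level over red. The top face reads 160 mm and the handle top 206 mm, as they should when it is fully down. I backed off slightly while releasing, so I'll press once more, gently, with closed fingers on the bar.

```bash
python3 -m creep '[0,0,40,0, 0,0,80,0, 0,0,95,0, 0,0,101,0, 0,0,104,0, 0,0,104,0]' 0 6; python3 -m creep '[0,0,2,0, 0,0,3,0, 0,0,4,0, 0,0,5,0]'; python3 -m creep '[0,0,1.5,0, 0,0,3,0, 0,0,3,0]'
```

```text
time_s: 17.95
tcp_pos: [575.3, 18.4, 210.9]
tcp_rot: [-0.0, 0.042, 0.999, 0.0]
force: [-0.0, 0.0, -0.1]
finger_gap: 0.008
gripper_force: 0.0
time_s: 18.35
tcp_pos: [575.4, 18.3, 206.4]
tcp_rot: [0.0, 0.042, 0.999, 0.0]
force: [-0.5, 0.5, 0.1]
finger_gap: 0.006
gripper_force: 0.0
time_s: 18.65
tcp_pos: [575.6, 18.4, 205.9]
tcp_rot: [0.001, 0.042, 0.999, -0.0]
force: [-5.8, 0.2, 18.5]
finger_gap: 0.006
gripper_force: 9.3
```

Contact came at 206 mm and the bar didn't give under 18 N, so the hood is on its stop. Now retreat and do a last check.

```bash
python3 -m creep '[0,0,-5,0, 0,0,-20,0, 0,0,-60,0, 0,0,-110,0, 0,0,-150,0, 0,0,-150,0, 0,0,-150,0]'; python3 chk.py b; python3 m.py | grep -v -e plane -e orange; python3 -c "
from plant import *
print(read_state()['force']); print(hand_in())"
```

```text
time_s: 19.35
tcp_pos: [575.7, 18.3, 353.9]
tcp_rot: [0.001, 0.042, 0.999, 0.0]
force: [0.3, 0.0, -1.3]
finger_gap: 0.004
gripper_force: 0.0
scene 2970 slope -0.0104 z at edge/hinge [160.2 161.8]
 handle top [[-30.8, -82.5, 202.7], [-0.8, -77.8, 205.4], [30.4, -73.6, 207.9]]
side 2904 slope -0.0135 z at edge/hinge [159.4 161.5]
 handle top [[-30.1, -84.0, 199.0], [-0.3, -79.1, 204.0], [30.9, -74.2, 207.4]]
wrist 16552 slope -0.0131 z at edge/hinge [160.6 162.6]
 handle top [[-31.7, -85.8, 204.4], [-1.4, -81.6, 206.2], [31.3, -76.5, 207.7]]
scene blue [497. 158.]
scene green [487.4  54.7]
scene yellow [678.4 142.2]
bar 347 [586.2  98.3 136.4] ((576.0107421875, 97.17694091796875), (58.54368209838867, 104.96827697753906), 9.49502944946289)
[584.4  18.9 197.9] [[529.  11. 162.]
 [632.  27. 208.]]
 [ 672.   40.  163.]]
side red [572.5  -8.4]
side blue [495.8 156.7]
side green [486.3  52.2]
side yellow [677.1 140.3]
bar 301 [578.  104.8 137.2] ((580.2987060546875, 98.58279418945312), (17.792863845825195, 108.08499908447266), 24.379119873046875)
[566.8  11.9 319.6] [[521. -55. 163.]
 [626.  37. 517.]]
 [ 666.   41.  164.]]
[ 0.57521191  0.48947861 -0.00217722]
the job is handed in; nothing more can be done
None
```

I handed the job in: the red-roofed tower is clicked in under the lamp, the hood is fully down on its stop and released, and all four towers are standing in their nests; I never touched the glue bottle or the paint jar.

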